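# Reset and start the bench drill

## Robot

A 7-joint arm with a two-finger parallel gripper is mounted at the origin on the work surface. World frame = base frame: x ahead of the robot, y to its left, z up, the work surface at z = 0. Lengths are in m, angles in rad, forces in N, time in s.
With the tool pointing down it reaches from about 0.425 to 0.875 m from the base axis. Payload 4.7 kg.
Tool frame: the origin (TCP) lies between the finger pads; the fingertips stand 8 mm ahead of it and the grasp point (between the pads) lies 11 mm behind it; z points along the fingers, y is the direction in which the jaws open and shut (so a half turn about z gives the same grasp; the last joint's range is limited). The gripper opens to 87 mm and grips with 3 to 60 N. Pads are 19 mm wide; open, the fingers measure 117 mm over their backs; the gripper's body (75 mm by 190 mm) begins 51 mm behind the grasp point.
Start: joints at [1.148, 0.321, -0.07, 1.45, 0.023, 1.371, -0.057], TCP at [0.275, -0.589, 0.231] pointing down, gripper open.
Joint ranges: [-2.86, 2.86], [-0.3, 2.09], [-1.38, 1.24], [0.06, 2.45], [-1.56, 4.7], [0.09, 2.05], [-2.69, 2.69]. Speed limits (rad/s): [2.57, 2.57, 3.14, 3.14, 3.14, 3.14, 3.14].

## Interface

Orientations are given as a rotation vector (axis times angle).
In Python, from bench import ctrl, optics, ticket gives the robot as it stands.
- The arm moves only by the tool play_rows, never from a script. Its argument "motion" is a list of rows, each a list of 5 numbers: the closure, from 0 (fully open) to 1 (shut), then the shift along the tool's x, y, z in cm, then the turn about the tool's z in rad. In form: [[jaw, tx, ty, tz, spin], ...]. A call has 1 to 20 rows; each row shifts and turns the commanded pose from where the row before left it, along the tool's axes as they then stand; what a row does not reach is not made up. A row lasts 1/8 s, in which the tool goes at most 62.5 mm and 10.7 degrees, less where a joint would pass 70% of its speed; a pose out of reach is approached as far as the arm can. A call is refused whole if a number of a shift passes 6.25 or a number of a turn 0.188, either way. A call with a gripper value outside its range is refused whole. The fingers move at their own pace and stop on an object; "force" is the grip in N (left out, the last holds). Time passes only in rows, so rows that do not move let the fingers close. It gives the time, the measured TCP pose, the force and the opening at its end, in the units of the state.
- ctrl.get_state(): the state, without advancing time (a new reading comes with each control period).
- optics.get_image(name): name is "scene" or "top"; returns the picture (384x512x3 uint8, red, green, blue); there is no depth.
- optics.calibration(name): a dict with "K" (3x3 intrinsics, pixels), "distortion" ([k1, k2, p1, p2, k3] as OpenCV has them; the pictures are not rectified), "pose" (4x4, takes a point from camera to world coordinates). Camera axes: x right, y down, z forward; pixel columns grow to the right and rows downward; lengths in m; the calibration is good to about 2 mm. A picture is of the moment at which its call begins. calibration takes no time and is no camera call.
- ticket.close_job(): hands the job in, once; it reports no verdict.
The state is a dict: "time": time; "joint_positions": joint angles; "qd": joint speeds; "joint_torque": joint torques, N m; "position": TCP position; "tool_rot": TCP orientation; "ft_force": force on the tool from outside, world axes, zero at the start; "torque": the same for the moment, N m; "grip_width": opening from 0.0 (shut) to 1.0 (fully open).
Only numpy, scipy, OpenCV 4.12 (cv2) and the standard library are available. Lean on these libraries where they do the work, as an engineer would, in place of code of your own. Each camera call takes 0.05 s, during which the arm holds its last target.

## Task

The drill press has tripped out. Press the blue reset button on the bench all the way down and let it come back up, then press the green start button all the way down and let it come back up. Do not press the red stop button.

Things in the scene. Friction and masses are not known exactly. Their poses are not given: they have to be found in the camera images.
- reset_top (a point): Centre of the top face of the BLUE reset button, a round cap 34 mm across facing up, in a black collar on a light grey 88 x 88 x 50 mm box bolted to the bench. Released, this point is 74 mm above the bench, 12 mm above the collar. The cap goes 8 mm straight down on a spring (1.5 N to start, 5 N fully down) to a hard stop, and springs back up. The point moves with the cap; z up.
- start_top (a point): Centre of the top face of the GREEN start button, in a light grey box of its own: sizes, heights, travel and spring the same as the blue one's.
- stop_top (a point): Centre of the top face of the RED stop button, on a yellow box: sizes, heights, travel and spring the same as the blue one's. Not to be pressed.

How it is judged:
By the outcome, as a careful person would: the job done as asked, in the order asked, and still so for the second after the job is handed in, with the robot touching nothing.
It also fails if it takes over 34 s, if anything falls off the work surface, if the arm or the gripper's body presses on something with over 40 N, if the wrist force passes 120 N, or if a joint passes its speed limit or range.

## Working session

There is one attempt and no reset: what is moved stays moved. The work goes in short steps, Python scripts to look and compute and a tool call to move; the robot and the scene stay as the last step left them, time stands still between calls to the robot, and variables do not carry over. Pictures are saved under pics/ and viewed, and the job is handed in when it is done.

Besides the shell and the picture viewer there is one more tool, called after "Emit:" as name(argument=value, ...), one argument or row to a line, values as JSON. play_rows: Moves the arm, as the interface text tells. Its arguments: {"type":"object","properties":{"motion":{"type":"array"},"force":{"type":"number"}},"required":["motion"]}

```bash
mkdir -p pics; python3 - <<'E'
from bench import ctrl, optics
import cv2
s=ctrl.get_state()
for k,v in s.items(): print(k,v)
for n in("scene","top"):
    cv2.imwrite(f"pics/{n}0.png",optics.get_image(n)[:,:,::-1])
    c=optics.calibration(n);print(c["K"],c["distortion"],c["pose"])
E
```

```text
time 0.0
joint_positions [ 1.14808341  0.32181634 -0.07008325  1.45168199  0.02261043  1.37077942
 -0.05687123]
qd [ 0.00048893  0.00011109  0.00030164 -0.00111991 -0.00113609  0.00087734
 -0.00073042]
joint_torque [-9.28969166e-04 -4.91285312e+01 -4.04507238e-01 -3.12526023e+01
 -6.41303463e-02  4.35921131e-02  1.64976359e-04]
position [ 0.27470951 -0.58850492  0.2294623 ]
tool_rot [-3.06515725e+00 -6.80398567e-01  8.11083621e-04]
ft_force [ 0.74034973  0.00576583 -0.91607691]
torque [ 0.00409869 -0.02680646 -0.05376309]
grip_width 1.0009227266649816
[[391.23452373   0.         254.76292091]
 [  0.         391.23452373 191.37226421]
 [  0.           0.           1.        ]] [-0.044904  0.        0.        0.        0.      ] [[ 0.78836693  0.45277414 -0.41650109  0.8622882 ]
 [ 0.61517117 -0.57305122  0.54145797 -0.43738581]
 [ 0.00648171 -0.68308702 -0.73030823  0.70123337]
 [ 0.          0.          0.          1.        ]]
[[444.35020338   0.         255.08802255]
 [  0.         444.35020338 190.89058443]
 [  0.           0.           1.        ]] [-0.15641852  0.          0.          0.          0.        ] [[-0.0121118  -0.99138494  0.13041935  0.44678354]
 [-0.99991081  0.01274229  0.00400093 -0.0026873 ]
 [-0.0056283  -0.13035926 -0.99145085  0.94271216]
 [ 0.          0.          0.          1.        ]]
```

View pics/scene0.png

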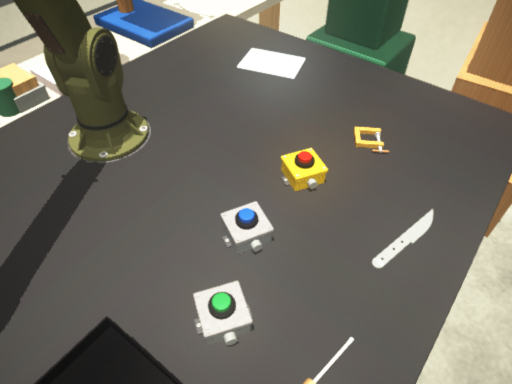

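View pics/top0.png

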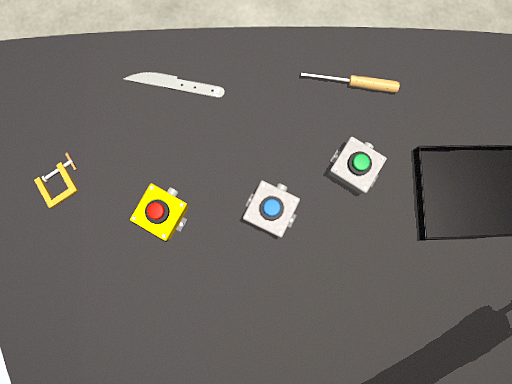

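The scene view has blue at about (246,216), green (221,303) and red (305,158). In the top view blue is at (272,208), green (360,163) and red (156,211). The arm is out of the way in both views.

```bash
cat > h.py <<'E'
import cv2, numpy as np
from bench import ctrl, optics
from scipy.spatial.transform import Rotation as R
def ray(n,px):
    c=optics.calibration(n);K=np.array(c["K"]);D=np.array(c["distortion"]);P=np.array(c["pose"])
    u=cv2.undistortPoints(np.array([[px]],float),K,D)[0,0]
    return P[:3,3],P[:3,:3]@np.array([u[0],u[1],1])
def plane(n,px,z=0.074):
    o,d=ray(n,px);return o+d*(z-o[2])/d[2]
H={"blue":(95,125),"green":(45,85),"red":(0,8)}
def find(n,im,c):
    h=cv2.cvtColor(im,cv2.COLOR_RGB2HSV);lo,hi=H[c]
    m=cv2.inRange(h,(lo,120,60),(hi,255,255))
    if n=="scene": m[:130]=0
    k,l,st,ce=cv2.connectedComponentsWithStats(m)
    i=1+np.argmax(st[1:,4]);return ce[i],st[i]
E
python3 - <<'E'
from h import *
im={n:cv2.imread(f"pics/{n}0.png")[:,:,::-1].copy() for n in("scene","top")}
for c in H:
    a=[]
    for n in im:
        p,s=find(n,im[n],c); print(c,n,p.round(1),s,plane(n,p).round(4)); a.append(ray(n,p))
    A=np.zeros((3,3));b=np.zeros(3)
    for o,d in a:
        d=d/np.linalg.norm(d);M=np.eye(3)-np.outer(d,d);A+=M;b+=M@o
    print(' tri',np.linalg.solve(A,b).round(4))
s=ctrl.get_state();print(R.from_rotvec(s["tool_rot"]).as_matrix().round(3))
E
```

```text
blue scene [246.1 215.4] [238 208  17  15 191] [ 0.5324 -0.0374  0.074 ]
blue top [271.5 207.1] [263 199  18  17 240] [ 0.5285 -0.031   0.074 ]
 tri [ 0.5287 -0.0317  0.066 ]
green scene [220.9 301.6] [212 293  19  19 289] [ 0.62   -0.2162  0.074 ]
green top [360.9 161.7] [353 154  17  17 215] [ 0.6173 -0.2121  0.074 ]
 tri [ 0.6181 -0.2139  0.0682]
red scene [304.5 157.2] [298 152  15  12 137] [0.5292 0.1899 0.074 ]
red top [155.3 210.5] [147 202  18  18 237] [0.5244 0.1987 0.074 ]
 tri [0.5246 0.2004 0.0642]
[[ 0.906  0.423 -0.001]
 [ 0.423 -0.906  0.001]
 [-0.    -0.002 -1.   ]]
```

Emit:
play_rows(
  motion=[
    [1, 1.5, -1.2, 0, 0],
    [1, 2.9, -2.5, 0, 0],
    [1, 2.9, -2.5, 0, 0],
    [1, 2.9, -2.5, 0, 0],
    [1, 2.9, -2.5, 0, 0],
    [1, 2.9, -2.5, 0, 0],
    [1, 2.9, -2.5, 0, 0],
    [1, 2.9, -2.5, 0, 0],
    [1, 2.9, -2.5, 0, 0],
    [1, 2.9, -2.5, 0, 0],
    [1, 2.9, -2.5, 0, 0],
    [1, 2.9, -2.5, 0, 0],
    [1, 2.9, -2.5, 0, 0],
    [1, 2.9, -2.5, 0, 0],
    [1, 2.9, -2.5, 0, 0],
    [1, 2.9, -2.5, 0, 0],
    [1, 1.6, -1, 0, 0],
    [1, 0, 0, 0, 0],
    [1, 0, 0, 0, 0],
    [1, 0, 0, 0, 0],
  ],
  force=30,
)

```text
time: 2.6
position: [0.5287, -0.0333, 0.2305]
tool_rot: [3.067, 0.678, -0.001]
ft_force: [0.1, -0.1, 1.0]
grip_width: 0.002
```

```bash
cat > off.py <<'E'
import sys
from h import *
t={"blue":(0.529,-0.032),"green":(0.6175,-0.2125)}[sys.argv[1]]
s=ctrl.get_state();M=R.from_rotvec(s["tool_rot"]).as_matrix();p=np.array(s["position"])
print(s["time"],p.round(4),np.round(s["ft_force"],2),s["grip_width"],"axis",M[:,2].round(3))
print("tool shift cm (to TCP z .082 = contact)",(M.T@(np.array([*t,0.082])-p)*100).round(2))
E
python3 off.py blue
```

```text
2.6 [ 0.5287 -0.0333  0.2305] [ 0.1  -0.1   1.05] 0.0021118281614621467 axis [-0.    -0.001 -1.   ]
tool shift cm (to TCP z .082 = contact) [ 0.09 -0.12 14.85]
```

Emit:
play_rows(
  motion=[
    [1, 0.1, -0.1, 1.5, 0],
    [1, 0, 0, 3, 0],
    [1, 0, 0, 3, 0],
    [1, 0, 0, 3, 0],
    [1, 0, 0, 2, 0],
    [1, 0, 0, 1, 0],
    [1, 0, 0, 0.4, 0],
    [1, 0, 0, 0, 0],
    [1, 0, 0, 0, 0],
  ],
)

```text
time: 3.72
position: [0.5303, -0.0309, 0.0923]
tool_rot: [3.066, 0.68, 0.002]
ft_force: [-0.3, 0.4, -0.2]
grip_width: 0.005
```

```bash
python3 off.py blue; python3 - <<'E'
from h import *
im=optics.get_image("scene")[:,:,::-1]
cv2.imwrite("pics/s1.png",cv2.resize(im[130:350,130:350],(660,660),interpolation=cv2.INTER_CUBIC)[:600])
im=optics.get_image("top")[:,:,::-1]
cv2.imwrite("pics/t1.png",im)
E
```

```text
3.725 [ 0.5303 -0.0309  0.0923] [-0.3   0.42 -0.23] 0.0050860799378205385 axis [ 0.001 -0.    -1.   ]
tool shift cm (to TCP z .082 = contact) [-0.17  0.05  1.03]
```

View pics/s1.png

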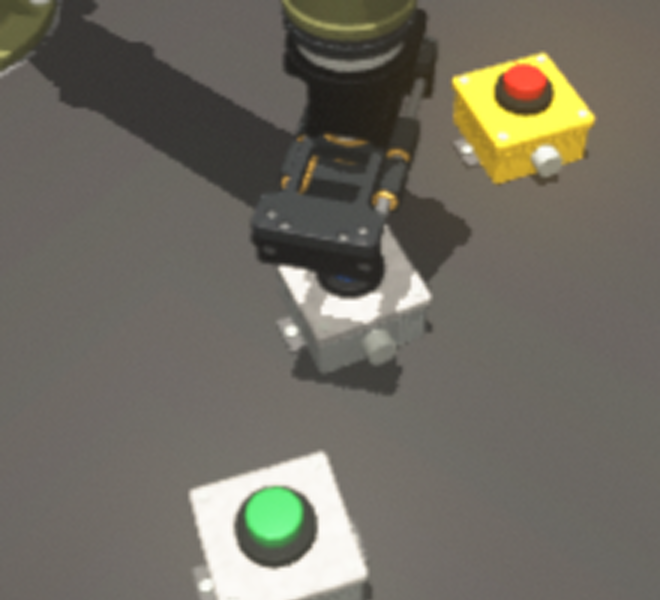

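The fingers are just above the blue button, but the visible dark bar at (255–380, 195–270) looks off to the left of the collar. I'll project the TCP into the image to check.

```bash
python3 - <<'E'
from h import *
s=ctrl.get_state();M=R.from_rotvec(s["tool_rot"]).as_matrix();p=np.array(s["position"])
c=optics.calibration("scene");P=np.linalg.inv(np.array(c["pose"]))
def pr(q):return cv2.projectPoints(np.array([q]),cv2.Rodrigues(P[:3,:3])[0],P[:3,3],np.array(c["K"]),np.array(c["distortion"]))[0][0,0]
im=cv2.imread("pics/s1.png")
for l,col in(((0,0,.008),(0,0,255)),((0,.015,.008),(0,255,0)),((0,-.015,.008),(0,255,0)),((0,0,-.062),(255,0,255)),((0,.095,-.062),(255,255,0)),((0,-.095,-.062),(255,255,0))):
    q=(pr(p+M@np.array(l))-130)*3;print(l,q.round()); cv2.circle(im,tuple(int(v) for v in q),4,col,-1)
cv2.imwrite("pics/s1b.png",im)
E
```

```text
(0, 0, 0.008) [352. 239.]
(0, 0.015, 0.008) [346. 256.]
(0, -0.015, 0.008) [357. 224.]
(0, 0, -0.062) [351. 169.]
(0, 0.095, -0.062) [313. 282.]
(0, -0.095, -0.062) [383.  74.]
```

View pics/s1b.png

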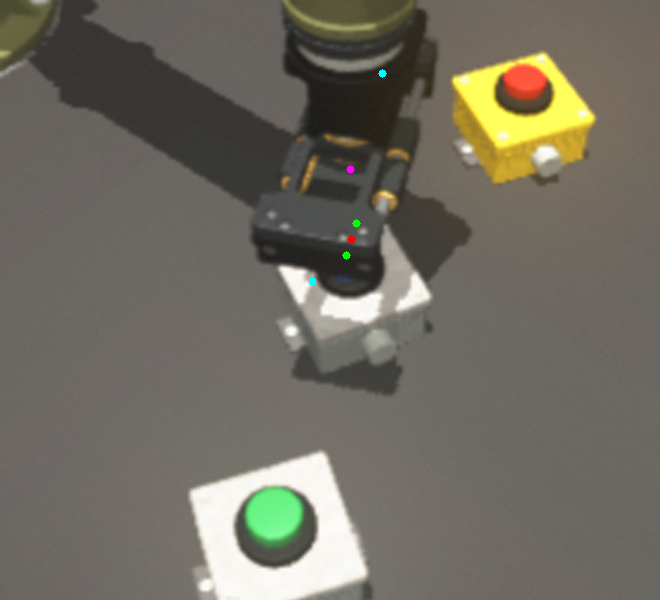

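View pics/t1.png

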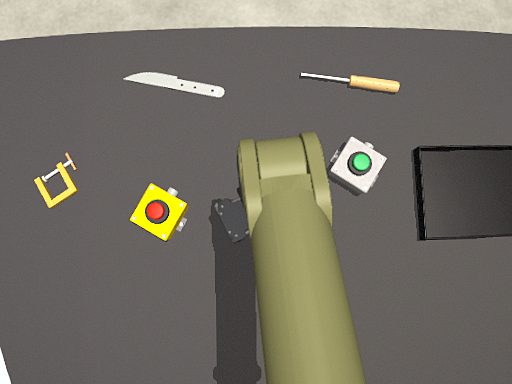

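The dark bar is the near end of the 190 mm gripper body, and it matches the projected end point at (313,282). The TCP lies on the axis over the blue cap. Now I'll press.

Emit:
play_rows(
  motion=[
    [1, -0.1, 0, 0.4, 0],
    [1, 0, 0, 0.4, 0],
    [1, 0, 0, 0.2, 0],
    [1, 0, 0, 0.2, 0],
    [1, 0, 0, 0.2, 0],
    [1, 0, 0, 0, 0],
    [1, 0, 0, 0, 0],
  ],
)

```text
time: 4.7
position: [0.5286, -0.0313, 0.0776]
tool_rot: [3.067, 0.681, -0.001]
ft_force: [-2.5, -0.3, 3.3]
grip_width: 0.007
```

Emit:
play_rows(
  motion=[
    [1, 0, 0, 0.2, 0],
    [1, 0, 0, 0.1, 0],
    [1, 0, 0, 0.1, 0],
    [1, 0, 0, 0, 0],
    [1, 0, 0, 0, 0],
  ],
)

```text
time: 5.32
position: [0.5289, -0.0313, 0.0744]
tool_rot: [3.066, 0.681, -0.0]
ft_force: [-4.8, -0.7, 10.2]
grip_width: 0.005
```

Emit:
play_rows(
  motion=[
    [1, 0, 0, 0.1, 0],
    [1, 0, 0, 0.1, 0],
    [1, 0, 0, 0, 0],
    [1, 0, 0, 0, 0],
  ],
)

```text
time: 5.82
position: [0.529, -0.0313, 0.0741]
tool_rot: [3.066, 0.68, -0.001]
ft_force: [-9.2, 0.9, 22.0]
grip_width: 0.006
```

The force rose to 22 N with z stuck at 0.074, so the blue button is on its hard stop. I'll lift and move over green.

Emit:
play_rows(
  motion=[
    [1, 0, 0, -0.5, 0],
    [1, 0, 0, -1.5, 0],
    [1, 0, 0, -2.5, 0],
    [1, 0, 0, -2.5, 0],
    [1, 0, 0, -1, 0],
    [1, 0.4, 2, 0, 0],
    [1, 0, 3.5, 0, 0],
    [1, 0, 3.5, 0, 0],
    [1, 0, 3.5, 0, 0],
    [1, 0, 3.5, 0, 0],
    [1, 0, 2.5, 0, 0],
    [1, 0, 1.6, 0, 0],
    [1, 0, 0, 0, 0],
    [1, 0, 0, 0, 0],
  ],
)

```text
time: 7.58
position: [0.6173, -0.2104, 0.1511]
tool_rot: [-3.065, -0.682, 0.001]
ft_force: [0.4, -0.5, 0.1]
grip_width: 0.008
```

```bash
python3 off.py green; python3 - <<'E'
from h import *
for n in("scene","top"):
    im=optics.get_image(n)
    cv2.imwrite(f"pics/{n}2.png",im[:,:,::-1]); print(find(n,im,"blue"))
E
```

```text
7.575 [ 0.6173 -0.2104  0.1511] [ 0.42 -0.51  0.14] 0.007859733768687158 axis [-0.001  0.001 -1.   ]
tool shift cm (to TCP z .082 = contact) [-0.07  0.21  6.91]
(array([250.37037037, 219.25925926]), array([248, 217,   6,   6,  27], dtype=int32))
(array([271.46861925, 207.10460251]), array([263, 199,  18,  17, 239], dtype=int32))
```

View pics/scene2.png

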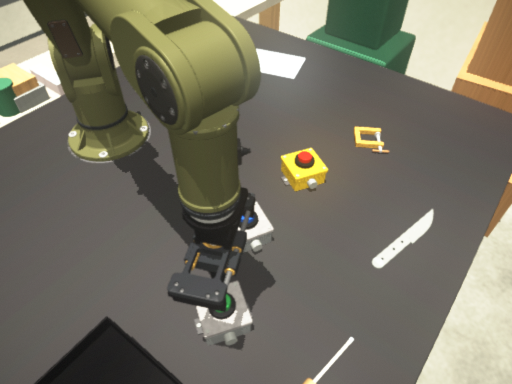

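The blue cap in the top view has the same centroid (271.5,207.1) and area as before, so it is back up. The fingers are over green at (222,305). Next I'll press green.

Emit:
play_rows(
  motion=[
    [1, 0, 0.2, 1.5, 0],
    [1, 0, 0, 2, 0],
    [1, 0, 0, 1.5, 0],
    [1, 0, 0, 0.8, 0],
    [1, 0, 0, 0.4, 0],
    [1, 0, 0, 0.4, 0],
    [1, 0, 0, 0.3, 0],
    [1, 0, 0, 0.3, 0],
    [1, 0, 0, 0.2, 0],
    [1, 0, 0, 0.2, 0],
    [1, 0, 0, 0, 0],
    [1, 0, 0, 0, 0],
  ],
)

```text
time: 9.18
position: [0.6187, -0.2136, 0.076]
tool_rot: [3.066, 0.681, 0.001]
ft_force: [-0.4, 0.2, 4.5]
grip_width: 0.004
```

Emit:
play_rows(
  motion=[
    [1, 0, 0, 0.2, 0],
    [1, 0, 0, 0.1, 0],
    [1, 0, 0, 0.1, 0],
    [1, 0, 0, 0.1, 0],
    [1, 0, 0, 0, 0],
    [1, 0, 0, 0, 0],
  ],
)

```text
time: 9.93
position: [0.6188, -0.2136, 0.0742]
tool_rot: [3.065, 0.68, 0.001]
ft_force: [-6.9, 0.7, 20.5]
grip_width: 0.006
```

20 N with z stuck at 0.074 puts green on its hard stop. I'll retract and clear the view.

Emit:
play_rows(
  motion=[
    [1, 0, 0, -0.5, 0],
    [1, 0, 0, -1.5, 0],
    [1, 0, 0, -3, 0],
    [1, 0, 0, -3, 0],
    [1, 0, 0, -3, 0],
    [1, 0, 0, -2, 0],
    [1, -2, 1, -1, 0],
    [1, -3, 1.4, 0, 0],
    [1, -3, 1.4, 0, 0],
    [1, -3, 1.4, 0, 0],
    [1, -3, 1.4, 0, 0],
    [1, -3, 1.4, 0, 0],
    [1, -3, 1.4, 0, 0],
    [1, -3, 1.4, 0, 0],
    [1, -3, 1.4, 0, 0],
    [1, -3, 1.4, 0, 0],
    [1, -2, 1, 0, 0],
    [1, 0, 0, 0, 0],
    [1, 0, 0, 0, 0],
  ],
)

```text
time: 12.3
position: [0.4006, -0.4754, 0.2104]
tool_rot: [-3.065, -0.683, -0.002]
ft_force: [0.5, -0.2, -0.6]
grip_width: 0.007
```

```bash
python3 - <<'E'
from h import *
print(ctrl.get_state()["ft_force"])
for n in("scene","top"):
    im=optics.get_image(n)
    cv2.imwrite(f"pics/{n}3.png",im[:,:,::-1])
    for c in H:
        p,s=find(n,im,c);print(n,c,p.round(1),s)
E
```

```text
[ 0.54688228 -0.2148003  -0.57949879]
scene blue [246.1 215.4] [238 208  17  15 191]
scene green [220.9 301.6] [212 293  19  19 288]
scene red [304.5 157.2] [298 152  15  12 137]
top blue [271.5 207.1] [263 199  18  17 239]
top green [360.9 161.6] [353 154  17  17 210]
top red [155.4 210.5] [147 202  18  18 237]
```

View pics/scene3.png

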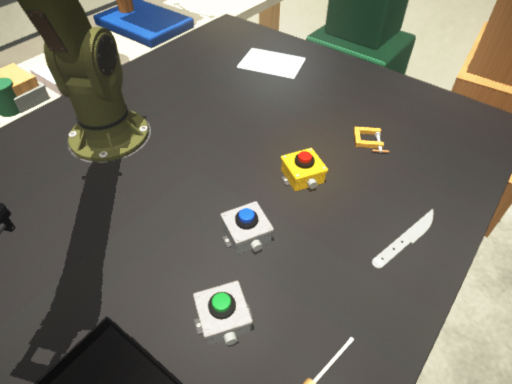

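The arm is clear, and all three caps are at their starting pixels: blue (246,215), green (221,302), red (305,157). I'm handing in.

```bash
python3 -c "
from bench import ticket
print(ticket.close_job())"
```

```text
the job is handed in; nothing more can be done
None
```

I pressed the blue reset button to its hard stop and released it, then did the same with the green start button. The red button was never touched, and I handed the job in at about 12.4 s.

- **Presses:** at both buttons the TCP stopped at z ≈ 0.074 m, about 8 mm below first contact. The force there was 22 N on blue and 20 N on green, well above the spring's 5 N.
- **Last checks:** both cameras show all three caps at their starting pixel positions to within 0.1 px. The wrist force was near zero, with the arm clear of everything.
- **Disagreement:** the two cameras first placed the buttons 5–10 mm apart, because the caps' sides show in the oblique view. I went by the top view, and both presses worked from it.

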